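# Seat and clamp a deep-well plate on the shaker

## Robot

A 7-joint arm with a two-finger parallel gripper is mounted at the origin on the work surface. World frame = base frame: x ahead of the robot, y to its left, z up, the work surface at z = 0. Lengths are in mm, angles in degrees, forces in N, time in s.
With the tool pointing down it reaches from about 425 to 825 mm from the base axis. Payload 3.6 kg.
Tool frame: the origin (TCP) lies at the centre of the arm's flange, where the gripper is bolted on; the fingertips stand 173 mm ahead of it and the grasp point (between the pads) lies 155 mm ahead of it (r.nose_length is the distance from the TCP to the fingertips, in mm); z points along the fingers, y is the line along which they close (so a half turn about z gives the same grasp; the last joint's range is limited). The gripper opens to 85 mm and grips with 20 to 120 N. Pads are 22 mm wide; open, the fingers measure 114 mm over their backs; the gripper's body (76 mm by 85 mm) begins 54 mm behind the grasp point. The pads swing forward as they close: fully open they stand 13 mm farther back than shut.
Start: joints at [-1.518, 35.231, -0.722, 81.555, 0.464, 63.22, -2.315], TCP at [649.981, 0.017, 404.697] pointing down, gripper open.
Joint ranges: [-178.69, 178.69], [-17.37, 117.87], [-77.05, 75.6], [15.02, 138.74], [-78.02, 258.01], [0.78, 113.62], [-162.83, 162.83]. Speed limits (degrees/s): [159.86, 159.86, 180, 180, 180, 180, 180].

## Interface

Orientations are given as a 3x3 rotation matrix whose columns are the frame's x, y, z axes.
In Python, from workcell import readout, optics, hand_in, r gives the robot as it stands. The module is installed in compiled form; this text tells all that it offers.
- The arm moves only by the tool servo_tool, never from a script. Its argument "series" is one flat list of numbers, 7 for each row, row after row: the shift along the tool's x, y, z in mm, then the turn, a rotation vector about the tool's x, y, z in rad, then the opening, from 0 (shut) to 1 (fully open). In form: [dx, dy, dz, wx, wy, wz, claw, dx, dy, dz, wx, wy, wz, claw, ...]. A call has 1 to 8 rows; each row is the pose to reach, as a shift and turn from the pose commanded when the call began, along the tool's axes at that moment; what a row does not reach only later rows make up. A row lasts 1/8 s, in which the tool goes at most 62.5 mm and 10.7 degrees, less where a joint would pass 70% of its speed; a pose out of reach is approached as far as the arm can. A call with a gripper value outside its range is refused whole. The fingers move at their own pace and stop on an object; "squeeze" is the grip in N (left out, the last holds). Time passes only in rows, so rows that repeat a pose let the fingers close. It gives the time, the measured TCP pose, the force, the opening and the grip force at its end, in the units of the state.
- readout.observe(): the state, without advancing time (a new reading comes with each control period).
- optics.read_camera(name): name is "scene" or "side" or "wrist"; returns a dict with "image" (400x640x3 uint8, red, green, blue), "depth" (400x640 float32, mm along the optical axis (not along the pixel's ray), 0 where there is no reading), "fx", "fy", "cx", "cy" (pixels), "dist_coeffs" ([k1, k2, p1, p2, k3] as OpenCV has them; the pictures are not rectified), "xyz" and "rotation" of the camera in the world; the wrist camera has in their place "mount" (4x4, takes a point from camera to tool coordinates, whose origin is the TCP and whose axes are the flange's). Camera axes: x right, y up, looking along -z (the intrinsics and any distortion apply to the point x, -y, -z); pixel columns grow to the right and rows downward; lengths in mm; the calibration is good to about 2 mm. A picture is of the moment at which its call begins: read the wrist's pose just before it.
- hand_in(): hands the job in; it is judged then, once.
The state is a dict: "time_s": time; "joint_pos": joint angles; "joint_velocities": joint speeds; "joint_torque": joint torques, N m; "tcp_pos": TCP position; "orientation": TCP orientation; "force": force on the tool from outside, world axes, zero at the start; "wrist_torque": the same for the moment, N m; "grip_width": finger opening in mm; "gripper_force": force on a finger pad.
Only numpy, scipy, OpenCV 4.12 (cv2) and the standard library are available. Lean on these libraries where they do the work, as an engineer would, in place of code of your own. Each camera call takes 0.05 s, during which the arm holds its last target. There are 200 camera calls.

## Task

Slide the deep-well plate along the shaker deck until it is flush against the end stop, then push the toggle clamp's handle down past its dead point so that it stays down by itself with the pad holding the plate. Push gently, with fingertips only and without gripping: do not shove the plate hard into the stop, never force the handle against its stop, push the clamp by its handle only, and leave the other things on the bench alone.

Things in the scene. Friction and masses are not known exactly. Their poses are not given: they have to be found in the camera images.
- shaker: White plate shaker, 180 (x) x 300 (y) x 55 mm high, fixed. Origin: centre of its underside on the bench; z up. Its top is a flat deck at z = 55 mm. Two side rails on it, 12 mm high (inner faces at x = -67 and 67 mm, y = -130 to 40 mm), leave the plate 3 mm play each side. The plate slides towards +y to the end stop. The clamp stands behind the stop, on x = 0.
- home (a point): Where the plate's origin is when the plate is home: on the deck, at (0, -2.7, 55) mm in the shaker's frame; axes as the shaker's. The end stop (150 mm wide in x, 8 mm thick, 22 mm above the deck) has its face at y = 40 mm in the shaker's frame, 42.7 mm from here. Home means within 2 mm of it.
- plate: Loose white deep-well plate with grey sealing mat, a block 127.6 (x) x 85.4 (y) x 44 mm high, 0.2 to 0.45 kg. Origin: centre of its underside; z up; y points to the end that meets the stop. Starts 20 to 60 mm short of the stop. Slides under a few N; push the middle of its -y face, 10 to 30 mm above the deck. More than 25 N on it is shoving and fails.
- clamp: Steel toggle clamp fixed on the shaker, with the handle and pad arm it carries; its origin and axes coincide with the shaker's. Two cheeks: x = -15 to 15 mm, y = 62 to 131 mm, up to z = 140 mm. Its handle swings in the plane x = 0, down towards +y. The fingers must never press on the clamp or its handle with more than 25 N in all (gripping counts too).
- pivot (a point): Handle's pivot, at (0, 118, 131) mm in the shaker's frame, axis along x. From it: a steel link 30 mm long, a serrated joint, then a straight round grip 18 mm thick, 50 to 145 mm from the pivot. Push 100 to 130 mm out, on its upper side. The grip is set in the joint up to 0.2 rad above or below the link's line: not measured, new each time, rigid. So its height is uncertain by 16 mm: feel for it.
- handle (a joint): Angle of the handle's link, rad: 0 to 0.02 at the start (open, stays where left), growing as it is pushed down. The link's elevation, towards +y, is 1.25 - value. From about 0.85 the pad presses on the plate; resistance peaks at about 9 N at the grip near 0.98. Dead point 1.15; beyond it the clamp pulls itself to its hard stop at 1.20 and stays. Short of it, it springs back.
- pad: Black rubber pad, 20 mm across, 10 mm high, sprung, at the end of the pad arm; origin: centre of its lower face. With the handle open it is raised and tilted, about 80 mm above the deck; with the handle down it stands on the plate at x = 0, y = 15 mm of the shaker, 25 mm inside the plate's stop end, and holds it with about 55 N.
- clamp_arm: Steel pad arm, a bar 16 x 12 mm, 55 mm from its pivot to the pad. Origin: its pivot, at (0, 70, 113) mm in the shaker's frame. The handle drives it; with the handle open it is raised 1 rad, leaning to -y, its tip about 180 mm above the bench. Do not push it or the pad directly: more than 3 N there fails.
- spray_bottle: White plastic bottle, 60 mm across, 170 mm high; origin: centre of its underside. Bystander: leave it.
- tip_box: Grey pipette-tip box with a clear lid, 85 x 120 x 65 mm; origin: centre of its underside. Bystander: leave it.
- tube_rack: White rack with four capped tubes, 45 x 115 mm, 102 mm high with the tubes; origin: centre of its underside. Bystander: leave it.
Things that resemble listed ones, but are neither listed nor needed, are in the scene too. Leave any yellow look-alike of the plate alone.

How it is judged (in metres and radians):
On the way, in this order (a step that is already met when the one before it is completed fails the run):
1. the plate is flush against the end stop, flat on the deck, while the clamp is still open (y of plate in the frame of home above -0.002 m and angle between the x axis of plate and the x axis of shaker, either way round below 0.03 rad and z of plate in the frame of home below 0.002 m and angle between plate's own z axis and vertical below 0.03 rad and value of joint handle below 0.6 rad), for 0.2 s.
2. the handle is past its dead point and the pad holds the plate (value of joint handle above 1.175 rad and contact force between pad and plate above 20 N), for 0.2 s.
At the end, for the whole second after the job is handed in: The plate lies flat on the deck, within 2 mm of the end stop and square to it (0.03 rad), the handle is down past its dead point (joint above 1.175 rad) by itself, the pad presses on the plate with more than 20 N, and all is at rest (all of step 2 and y of plate in the frame of home above -0.002 m and angle between the x axis of plate and the x axis of shaker, either way round below 0.03 rad and z of plate in the frame of home below 0.002 m and angle between plate's own z axis and vertical below 0.03 rad and linear speed of plate below 0.01 m/s); the robot touches nothing.
It fails at once if the plate is pushed with more than 25 N (contact force between the fingers and plate above 25 N).
It fails at once if the fingers press on the clamp with more than 25 N (contact force between the fingers and clamp above 25 N).
It fails at once if the pad arm or the pad is pushed directly (contact force between the fingers and clamp_arm above 3 N).
It fails at once if the plate is lifted or tipped (z of plate in the frame of home above 0.015 m or angle between plate's own z axis and vertical above 0.15 rad).
It fails at once if the bottle, the tip box or the tube rack is disturbed (distance of any of spray_bottle, tip_box, tube_rack from where it was at the start of the episode above 0.02 m).
It also fails if it takes over 61 s, if anything falls off the work surface, if the arm or the gripper's body presses on something with over 40 N, if the wrist force passes 120 N, or if a joint passes its speed limit or range.

## Working session

There is one attempt and no reset: what is moved stays moved. The work goes in short steps, Python scripts to look and compute and a tool call to move; the robot and the scene stay as the last step left them, time stands still between calls to the robot, and variables do not carry over. Pictures are saved under pics/ and viewed, at most 10 in all, crops included, and the job is handed in when it is done.

Besides the shell and the picture viewer there is one more tool, called after "Emit:" in YAML: its name, and indented under it one key for each argument. servo_tool: Moves the arm, as the interface text tells. Its arguments: {"type":"object","properties":{"series":{"type":"array"},"squeeze":{"type":"number"}},"required":["series"]}

```bash
mkdir -p pics
cat > h.py <<'E'
import numpy as np, cv2
from workcell import readout, optics, hand_in, r
def snap(n,tag):
    s=readout.observe(); c=optics.read_camera(n)
    if n=="wrist":
        T=np.eye(4);T[:3,:3]=np.array(s["orientation"]);T[:3,3]=s["tcp_pos"];M=T@np.array(c["mount"])
        c["rotation"]=M[:3,:3];c["xyz"]=M[:3,3]
    c["s"]=s
    np.save(f"pics/{tag}.npy",c,allow_pickle=True)
    cv2.imwrite(f"pics/{tag}.png",c["image"][:,:,::-1]); return c
def load(tag): return np.load(f"pics/{tag}.npy",allow_pickle=True).item()
def K(c): return np.array([[c["fx"],0,c["cx"]],[0,c["fy"],c["cy"]],[0,0,1.]])
def cloud(c):
    h,w=c["depth"].shape;u,v=np.meshgrid(np.arange(w),np.arange(h))
    p=cv2.undistortPoints(np.stack([u,v],-1).reshape(-1,1,2).astype(np.float64),K(c),np.array(c["dist_coeffs"],float)).reshape(h,w,2)
    d=c["depth"].astype(float)
    P=np.stack([p[...,0]*d,-p[...,1]*d,-d],-1)
    return P@np.array(c["rotation"]).T+np.array(c["xyz"])
def proj(c,X):
    q=(np.atleast_2d(X)-np.array(c["xyz"]))@np.array(c["rotation"]);q=q*[1,-1,-1]
    return cv2.projectPoints(q.reshape(-1,1,3),np.zeros(3),np.zeros(3),K(c),np.array(c["dist_coeffs"],float))[0].reshape(-1,2)
E
python3 - <<'E'
from h import *
for n in("scene","side","wrist"):
    c=snap(n,n+"0");print(n,np.round(c["xyz"]),(c["depth"]>0).mean())
print(readout.observe())
E
```

```text
scene [1186. -281.  836.] 0.9958125
side [ 445.  894. 1029.] 0.996015625
wrist [650.  78. 372.] 0.99589453125
{'time_s': 0.15, 'joint_pos': array([-1.5167399 , 35.27910914, -0.724868  , 81.62183297,  0.46468422,
       63.22132914, -2.31436167]), 'joint_velocities': array([-0.05013466, -0.09780334,  0.08926118, -0.24992665,  0.02540333,
        0.0506208 , -0.05609937]), 'joint_torque': array([ 9.62922204e-04, -4.69657230e+01,  2.59976937e-01, -1.71251339e+01,
        1.01253757e-02,  7.07855565e-03,  2.07303725e-05]), 'tcp_pos': array([6.49751227e+02, 1.39438577e-02, 4.03765237e+02]), 'orientation': array([[-7.62204802e-05,  9.99997825e-01, -2.08404709e-03],
       [ 9.99999997e-01,  7.61990113e-05, -1.03809353e-05],
       [-1.02221104e-05, -2.08404787e-03, -9.99997828e-01]]), 'force': array([-0.02860307, -0.37515872,  0.06111194]), 'wrist_torque': array([ 0.0327148 , -0.02056718, -0.01064918]), 'gripper_force': 0.0, 'grip_width': 85.01647140103955}
```

View pics/scene0.png

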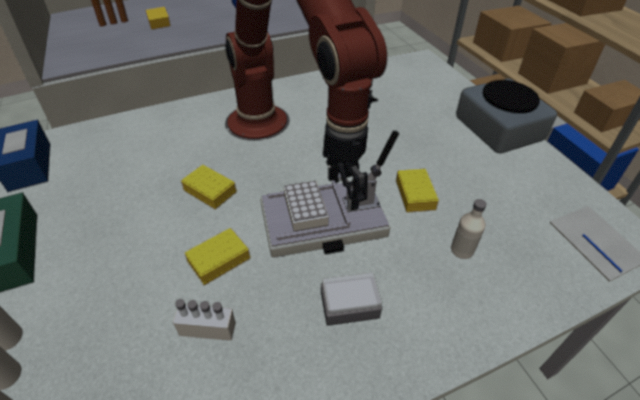

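View pics/side0.png

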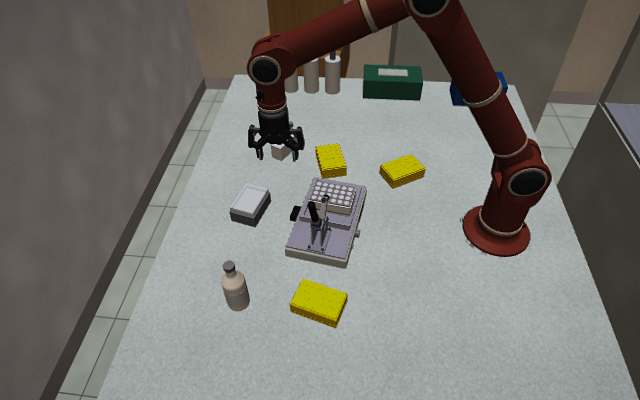

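The scene view shows the shaker at about (325,215), the plate at (305,203) and the clamp at (365,190), with its handle tip at (392,135). In the side view the plate is at (332,195) and the clamp at (318,230). Shaker +y points roughly along world +y. Next I'll fit poses from the depth data.

Run:
```python
from h import *
for n in("scene0","side0"):
    c=load(n);P=cloud(c)
    s0={"scene0":(325,225),"side0":(345,240)}[n]
    print(n,"px",P[s0[1],s0[0]])
    Q=P.reshape(-1,3)
    ctr=P[s0[1],s0[0],:2]
    near=np.hypot(*(Q[:,:2]-ctr).T)<260
    hs=np.histogram(Q[near,2],bins=np.arange(-10,300,5));print([(int(b),int(k)) for k,b in zip(*hs) if k>15])
    m=(near&(abs(Q[:,2]-55)<5)).reshape(P.shape[:2]).astype(np.uint8)
    k,l,st,ce=cv2.connectedComponentsWithStats(m,connectivity=8)
    i=1+np.argmax(st[1:,4]);print("deck",cv2.minAreaRect(P[l==i][:,:2].astype(np.float32)),st[i])
    m=(near&(abs(Q[:,2]-97)<6)).reshape(P.shape[:2]).astype(np.uint8)
    k,l,st,ce=cv2.connectedComponentsWithStats(m,connectivity=8)
    for i in range(1,k):
        if st[i,4]>60: print("pl",cv2.minAreaRect(P[l==i][:,:2].astype(np.float32)),st[i])
```

```text
scene0 px [568.37136159   2.57769851  61.27743997]
[(-10, 55), (-5, 10665), (0, 4798), (5, 127), (10, 217), (15, 250), (20, 280), (25, 295), (30, 320), (35, 520), (40, 1113), (45, 448), (50, 2010), (55, 1022), (60, 1551), (65, 860), (70, 143), (75, 186), (80, 66), (85, 73), (90, 163), (95, 1096), (100, 135), (130, 24), (135, 33), (140, 20), (145, 20), (150, 26), (155, 23), (160, 29), (165, 35), (170, 17), (185, 17), (190, 16), (210, 17), (215, 18), (220, 17), (230, 18), (240, 29), (245, 41), (250, 61), (255, 55), (260, 64), (265, 73), (270, 26), (275, 29), (280, 17), (285, 24), (290, 50)]
deck ((513.3601684570312, 21.6624755859375), (291.43341064453125, 172.9601287841797), 79.45409393310547) [ 262  183  127   64 2324]
pl ((503.98309326171875, -23.072200775146484), (85.7879638671875, 129.07073974609375), 80.5137939453125) [ 284  181   45   43 1350]
side0 px [454.97905458 119.91331349  55.11292052]
[(-10, 997), (-5, 10477), (0, 2730), (5, 62), (10, 107), (15, 145), (20, 130), (25, 160), (30, 194), (35, 453), (40, 1249), (45, 383), (50, 1394), (55, 529), (60, 315), (65, 169), (70, 134), (75, 84), (80, 44), (85, 61), (90, 215), (95, 608), (100, 54), (105, 16), (110, 20), (115, 30), (120, 39), (125, 27), (130, 33), (135, 29), (140, 16), (150, 16), (155, 30), (160, 41), (165, 25), (255, 20), (260, 24), (265, 32), (290, 40)]
deck ((510.47369384765625, 24.53900146484375), (293.44183349609375, 170.8212890625), 79.74480438232422) [ 286  179   80   80 1695]
pl ((501.57733154296875, -19.416351318359375), (88.81153869628906, 127.14554595947266), 80.5112075805664) [308 181  48  28 821]
```

```bash
cat >> h.py <<'E'
A=np.deg2rad(79.7);Ys=np.array([np.cos(A),np.sin(A),0]);Xs=np.array([np.sin(A),-np.cos(A),0]);S=np.stack([Xs,Ys,[0,0,1.]],1);O=np.array([512,23.1,0])
def toS(P): return (P-O)@S
def toW(p): return S@np.array(p,float)+O
E
python3 - <<'E'
from h import *
print(r.nose_length)
for n in("scene0","side0"):
    c=load(n);Q=toS(cloud(c).reshape(-1,3))
    m=(abs(Q[:,0])<25)&(Q[:,1]>105)&(Q[:,1]<240)&(Q[:,2]>150)&(Q[:,2]<290)
    H=Q[m];print(n,len(H))
    for a in range(150,290,10):
        g=H[(H[:,2]>=a)&(H[:,2]<a+10)]
        if len(g):print(a,len(g),np.round(np.median(g,0),1),np.round(g.min(0)),np.round(g.max(0)))
    # shaker sides
    m=(Q[:,2]>49)&(Q[:,2]<60)&(abs(Q[:,0])<110)&(abs(Q[:,1])<170);G=Q[m]
    print("deck ext",np.percentile(G,[.5,99.5],axis=0).round(1))
    m=(Q[:,2]>90)&(Q[:,2]<103)&(abs(Q[:,0])<80)&(Q[:,1]<30)&(Q[:,1]>-120);G=Q[m]
    print("plate ext",np.percentile(G,[.5,99.5],axis=0).round(1), 'z',np.median(G[:,2]))
E
```

```text
173.4
scene0 415
150 29 [  9.8 125.5 155.6] [-11. 116. 150.] [ 12. 138. 160.]
160 58 [  5.3 121.9 165.8] [-14. 115. 160.] [ 12. 135. 169.]
170 26 [  4.1 128.3 172.9] [ -7. 123. 170.] [ 13. 142. 180.]
180 28 [  6.2 130.8 185.7] [ -3. 126. 180.] [  9. 144. 190.]
190 31 [  5.3 135.  195. ] [ -4. 129. 191.] [ 10. 147. 200.]
200 25 [  5.3 136.1 204.7] [ -6. 132. 200.] [  8. 147. 210.]
210 35 [  6.2 141.3 215.2] [ -5. 134. 210.] [ 11. 155. 220.]
220 32 [  5.4 144.7 224.4] [ -4. 139. 221.] [  8. 158. 230.]
230 31 [  5.4 147.  234.6] [ -4. 141. 230.] [  9. 160. 239.]
240 37 [  5.1 150.6 245. ] [ -7. 146. 240.] [ 11. 163. 250.]
250 30 [  5.5 154.5 254.7] [ -6. 150. 250.] [ 10. 169. 259.]
260 51 [  3.6 160.5 265.3] [ -7. 152. 260.] [ 10. 171. 270.]
270 2 [  2.3 156.8 271. ] [ -0. 157. 270.] [  5. 157. 272.]
deck ext [[ -79.8 -145.7   49.4]
 [  86.6  142.2   59.8]]
plate ext [[-62.  -89.2  90.9]
 [ 63.5  -4.6 101.7]] z 98.04086107360047
side0 202
150 19 [ -6.  136.8 157.1] [-13. 126. 151.] [  8. 140. 160.]
160 33 [ -5.4 134.5 164.5] [-13. 117. 161.] [  9. 138. 169.]
170 5 [ -9.4 131.8 173.6] [-12. 131. 170.] [ -7. 140. 179.]
180 13 [ -5.9 143.6 185.3] [-11. 133. 181.] [  3. 147. 189.]
190 11 [ -6.7 147.8 196.6] [-11. 141. 191.] [  5. 151. 200.]
200 12 [ -6.3 150.3 206. ] [-11. 139. 200.] [  2. 153. 210.]
210 12 [ -6.2 153.9 214.6] [-11. 145. 212.] [  5. 157. 217.]
220 15 [ -5.3 156.9 224.3] [-11. 151. 220.] [  3. 159. 230.]
230 15 [ -6.3 158.6 235.2] [-11. 148. 230.] [  6. 163. 239.]
240 9 [ -5.2 163.7 244.8] [-11. 159. 241.] [  3. 166. 248.]
250 18 [ -5.8 166.9 255.4] [-11. 156. 250.] [  5. 171. 260.]
260 39 [ -3.  165.  265.4] [-10. 156. 262.] [  5. 171. 270.]
270 1 [  2.2 163.7 271.3] [  2. 164. 271.] [  2. 164. 271.]
deck ext [[ -86.8 -144.6   49.1]
 [  82.9  146.6   59.9]]
plate ext [[-66.2 -86.9  90.6]
 [ 60.   -1.8 101.7]] z 96.70721935704455
```

View pics/wrist0.png

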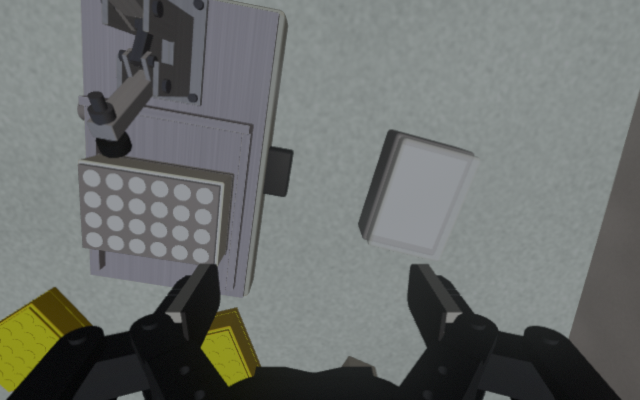

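The wrist view shows the plate at (150,210) and the clamp arm and pad at (115,140). The handle's line is near elevation 1.24, so the joint offset is about 0. The plate's -y face is at about y=-88 in the shaker frame. I'll move behind the plate with the fingers shut.

Emit:
servo_tool:
  series: [-24,-40,0,0,0,0.05,0,-48,-80,0,0,0,0.1,0,-72,-120,0,0,0,0.15,0,-95,-160,0,0,0,0.18,0,-95,-160,50,0,0,0.18,0,-95,-160,100,0,0,0.18,0,-95,-160,140,0,0,0.18,0,-95,-160,157,0,0,0.18,0]
  squeeze: 20

```text
time_s: 1.15
tcp_pos: [489.1, -94.8, 245.3]
orientation: [[0.179, 0.984, -0.005], [0.984, -0.179, 0.001], [-0.0, -0.005, -1.0]]
force: [-0.3, -0.2, 1.1]
grip_width: -0.5
gripper_force: 0.0
```

Emit:
servo_tool:
  series: [0,0,0,0,0,0,0,0,0,0,0,0,0,0,4,0,0,0,0,0,0]

```text
time_s: 1.52
tcp_pos: [491.0, -91.3, 248.8]
orientation: [[0.18, 0.984, 0.002], [0.984, -0.18, -0.001], [-0.0, 0.002, -1.0]]
force: [0.4, -0.4, -0.0]
grip_width: -0.1
gripper_force: 0.0
```

Run:
```python
from h import *
s=readout.observe();print(s["force"],s["grip_width"],s["orientation"].round(3))
print("tip S",toS(s["tcp_pos"]+173.4*s["orientation"][:,2]))
snap("side","side1")
im=cv2.imread("pics/side1.png")[140:290,240:440];cv2.imwrite("pics/side1c.png",cv2.resize(im,None,fx=4,fy=4,interpolation=cv2.INTER_CUBIC))
```

```text
[ 0.35209358 -0.41539985 -0.0388493 ] -0.05615562133396293 [[ 0.18   0.984  0.002]
 [ 0.984 -0.18  -0.001]
 [-0.     0.002 -1.   ]]
tip S [   0.23393096 -116.31336939   75.36262374]
```

View pics/side1c.png

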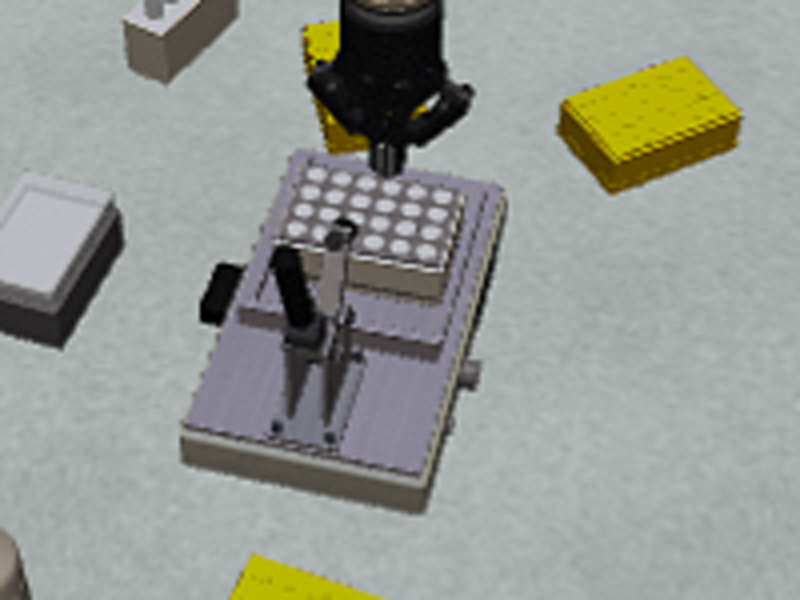

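The shut fingers stand behind the middle of the plate's -y edge, at about (385,165) in the crop. I'll advance gently.

Emit:
servo_tool:
  series: [4,0,0,0,0,0,0,8,0,0,0,0,0,0,11,0,0,0,0,0,0,14,0,0,0,0,0,0,17,0,0,0,0,0,0,20,0,0,0,0,0,0,23,0,0,0,0,0,0,26,0,0,0,0,0,0]

```text
time_s: 2.58
tcp_pos: [495.3, -65.5, 247.7]
orientation: [[0.179, 0.984, -0.0], [0.984, -0.179, -0.0], [-0.0, -0.0, -1.0]]
force: [-0.2, -2.1, -0.6]
grip_width: -0.1
gripper_force: 1.0
```

Emit:
servo_tool:
  series: [3,0,0,0,0,0,0,6,0,0,0,0,0,0,9,0,0,0,0,0,0,12,0,0,0,0,0,0,15,0,0,0,0,0,0,18,0,0,0,0,0,0]

```text
time_s: 3.32
tcp_pos: [498.6, -47.5, 247.7]
orientation: [[0.179, 0.984, -0.0], [0.984, -0.179, 0.0], [0.0, -0.0, -1.0]]
force: [-0.4, -2.0, -0.7]
grip_width: 0.1
gripper_force: 0.9
```

Emit:
servo_tool:
  series: [2,0,0,0,0,0,0,4,0,0,0,0,0,0,6,0,0,0,0,0,0,8,0,0,0,0,0,0,9,0,0,0,0,0,0,10,0,0,0,0,0,0,11,0,0,0,0,0,0,12,0,0,0,0,0,0]

```text
time_s: 4.32
tcp_pos: [500.7, -35.9, 247.7]
orientation: [[0.179, 0.984, -0.0], [0.984, -0.179, 0.0], [0.0, -0.0, -1.0]]
force: [-0.8, -1.0, 0.0]
grip_width: 0.1
gripper_force: 0.8
```

Run:
```python
from h import *
s=readout.observe();print(s["force"],"tip S",toS(s["tcp_pos"]+173.4*s["orientation"][:,2]))
for n in ("side","scene"):
    Q=toS(cloud(snap(n,n+"2")).reshape(-1,3))
    for lo,hi in((90,103),(65,88)):
        m=(Q[:,2]>lo)&(Q[:,2]<hi)&(abs(Q[:,0])<70)&(abs(Q[:,0])>20)&(Q[:,1]<52)&(Q[:,1]>-120);print(np.percentile(Q[m],[.5,99.5],axis=0).round(1))
```

```text
[-0.81748722 -0.96745041  0.02310316] tip S [ -0.58346375 -60.05629216  74.29781271]
[[-65.5 -46.2  90.2]
 [ 60.6  38.7 101.5]]
[[ -69.8 -111.8   65.1]
 [  69.9   49.7   87.8]]
[[-61.  -47.8  90.4]
 [ 64.4  36.1 101.9]]
[[ -69.5 -116.2   65.1]
 [  69.8   46.9   87.7]]
```

Emit:
servo_tool:
  series: [0.5,0,0,0,0,0,0,1,0,0,0,0,0,0,1.5,0,0,0,0,0,0,2,0,0,0,0,0,0]

```text
time_s: 4.92
tcp_pos: [501.1, -34.0, 247.7]
orientation: [[0.179, 0.984, 0.0], [0.984, -0.179, -0.0], [-0.0, 0.0, -1.0]]
force: [0.6, -2.2, -0.3]
grip_width: 0.1
gripper_force: 0.9
```

Emit:
servo_tool:
  series: [0.5,0,0,0,0,0,0,1,0,0,0,0,0,0]

```text
time_s: 5.18
tcp_pos: [501.4, -33.7, 247.7]
orientation: [[0.18, 0.984, 0.0], [0.984, -0.18, -0.001], [-0.001, 0.001, -1.0]]
force: [0.3, -3.8, -0.5]
grip_width: -0.1
gripper_force: 2.0
```

Emit:
servo_tool:
  series: [0.5,0,0,0,0,0,0,1,0,0,0,0,0,0]

```text
time_s: 5.42
tcp_pos: [501.4, -33.5, 247.8]
orientation: [[0.18, 0.984, 0.0], [0.984, -0.18, -0.002], [-0.002, 0.0, -1.0]]
force: [-0.1, -6.4, -0.9]
grip_width: -0.2
gripper_force: 3.2
```

The force is rising while the tool no longer advances, so the plate is against the stop. I'll seat it briefly, then back off and rise.

Emit:
servo_tool:
  series: [0.8,0,0,0,0,0,0,0.8,0,0,0,0,0,0,0.8,0,0,0,0,0,0]

```text
time_s: 5.8
tcp_pos: [501.5, -33.3, 247.8]
orientation: [[0.181, 0.983, -0.0], [0.983, -0.181, -0.003], [-0.003, 0.001, -1.0]]
force: [1.2, -6.5, 0.2]
grip_width: 0.3
gripper_force: 3.5
```

Emit:
servo_tool:
  series: [-3,0,0,0,0,0,0,-15,0,0,0,0,0,0,-30,0,-20,0,0,0,0,-30,0,-70,0,0,0,0,-30,0,-120,0,0,0,0,-30,0,-170,0,0,0,0,-30,0,-170,0,0,0,0]

```text
time_s: 6.68
tcp_pos: [496.9, -60.7, 421.7]
orientation: [[0.178, 0.984, 0.01], [0.984, -0.178, 0.0], [0.002, 0.009, -1.0]]
force: [-0.7, -0.3, -0.4]
grip_width: 0.0
gripper_force: 0.0
```

Run:
```python
from h import *
s=readout.observe();print(s["force"],"tip S",toS(s["tcp_pos"]+173.4*s["orientation"][:,2]))
for n in ("side","scene"):
    P=cloud(snap(n,n+"3"));Q=toS(P.reshape(-1,3))
    m=(Q[:,2]>90)&(Q[:,2]<103)&(abs(Q[:,0])<70)&(Q[:,1]<48)&(Q[:,1]>-70);print(np.percentile(Q[m],[.5,99.5],axis=0).round(1))
    m=m&~((abs(Q[:,0])<20)&(Q[:,1]>20));print(cv2.minAreaRect(Q[m][:,:2].astype(np.float32)))
im=cv2.imread("pics/scene3.png")[130:280,240:440];cv2.imwrite("pics/scene3c.png",cv2.resize(im,None,fx=4,fy=4,interpolation=cv2.INTER_CUBIC))
```

```text
[-0.65320329 -0.30156654 -0.35816507] tip S [  1.77915037 -84.75166704 248.35113969]
[[-65.1 -44.   90.4]
 [ 60.6  42.4 102.3]]
((-2.2071609497070312, -0.7669219970703125), (87.81676483154297, 128.3208770751953), 89.9566650390625)
[[-60.4 -46.4  90.5]
 [ 64.3  38.1 101.8]]
((0.6771697998046875, -3.8337364196777344), (129.31643676757812, 85.85279083251953), 0.3295520842075348)
```

View pics/scene3c.png

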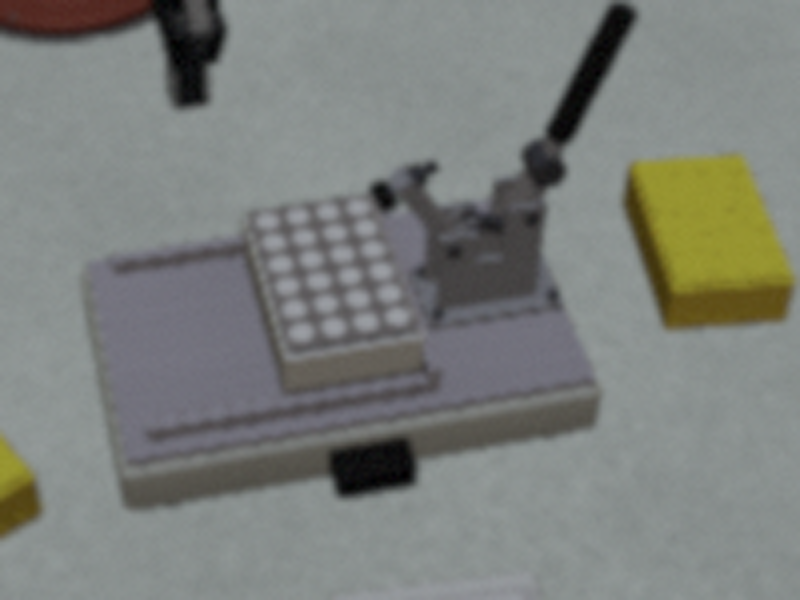

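The plate is flush and square (centre y about -2.3 against home -2.7). The handle is open, with its tip at about (620,12) in the crop. I'll pass over the clamp to the upper side of the grip.

Emit:
servo_tool:
  series: [30,0,0,0,0,0,0,70,0,0,0,0,0,0,110,0,0,0,0,0,0,150,0,0,0,0,0,0,180,0,0,0,0,0,0,195,0,0,0,0,0,0,200,0,0,0,0,0,0,200,0,0,0,0,0,0]

```text
time_s: 7.78
tcp_pos: [532.0, 135.0, 417.2]
orientation: [[0.18, 0.984, -0.001], [0.984, -0.18, -0.001], [-0.001, -0.001, -1.0]]
force: [-0.2, -1.3, 0.1]
grip_width: 0.1
gripper_force: 0.0
```

Run:
```python
from h import *
s=readout.observe();print(s["force"],"tip S",toS(s["tcp_pos"]+173.4*s["orientation"][:,2]),s["orientation"].round(3),s["joint_pos"].round())
snap("side","side4")
im=cv2.imread("pics/side4.png")[140:290,220:420];cv2.imwrite("pics/side4c.png",cv2.resize(im,None,fx=4,fy=4,interpolation=cv2.INTER_CUBIC))
```

```text
[-0.23985075 -1.29269655  0.05662847] tip S [ -0.51311803 113.44386852 243.76899848] [[ 0.18   0.984 -0.001]
 [ 0.984 -0.18  -0.001]
 [-0.001 -0.001 -1.   ]] [-17.  25.   1.  98.  -0.  57. -27.]
```

View pics/side4c.png

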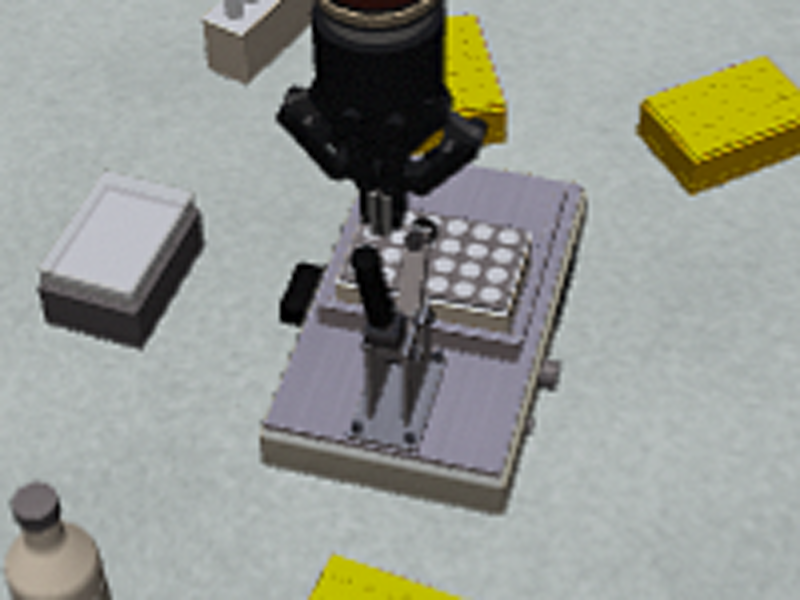

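The fingertips at (380,225) line up with the grip at (370,255). I'll feel for it.

Emit:
servo_tool:
  series: [5,0,0,0,0,0,0,10,0,0,0,0,0,0,13,0,0,0,0,0,0,15,0,0,0,0,0,0,17,0,0,0,0,0,0,19,0,0,0,0,0,0]

```text
time_s: 8.57
tcp_pos: [535.4, 154.8, 417.7]
orientation: [[0.179, 0.984, -0.0], [0.984, -0.179, -0.0], [-0.0, -0.0, -1.0]]
force: [-0.2, 0.9, -0.2]
grip_width: -0.1
gripper_force: 0.0
```

Emit:
servo_tool:
  series: [1.5,0,0,0,0,0,0,3,0,0,0,0,0,0]

```text
time_s: 8.82
tcp_pos: [535.9, 157.5, 417.6]
orientation: [[0.179, 0.984, -0.0], [0.984, -0.179, -0.001], [-0.001, -0.0, -1.0]]
force: [0.1, -0.5, -0.1]
grip_width: 0.4
gripper_force: 0.2
```

Emit:
servo_tool:
  series: [1.5,0,0,0,0,0,0,3,0,0,0,0,0,0]

```text
time_s: 9.07
tcp_pos: [536.5, 160.6, 417.7]
orientation: [[0.179, 0.984, -0.0], [0.984, -0.179, -0.0], [-0.0, -0.0, -1.0]]
force: [-0.3, -0.8, 0.1]
grip_width: -0.1
gripper_force: 0.2
```

Contact came at finger centre y≈136, as predicted, so the joint offset is about 0. Now I'll follow the arc to a handle value of about 0.7.

Emit:
servo_tool:
  series: [7,0,5,0,0,0,0,12.5,0,7,0,0,0,0,18,0,9.5,0,0,0,0,23,0,12,0,0,0,0,28,0,15,0,0,0,0,33,0,18.5,0,0,0,0,37.5,0,21.5,0,0,0,0]

```text
time_s: 9.95
tcp_pos: [543.2, 197.9, 395.9]
orientation: [[0.179, 0.984, -0.0], [0.984, -0.179, 0.0], [0.0, -0.0, -1.0]]
force: [-1.6, -0.7, 0.7]
grip_width: 0.2
gripper_force: 0.2
```

Emit:
servo_tool:
  series: [4.5,0,3.5,0,0,0,0,8.5,0,7.5,0,0,0,0,13,0,11.5,0,0,0,0,16.5,0,15.5,0,0,0,0,20.5,0,20,0,0,0,0,24,0,25,0,0,0,0]

```text
time_s: 10.7
tcp_pos: [547.5, 221.4, 370.9]
orientation: [[0.179, 0.984, 0.0], [0.984, -0.179, 0.0], [0.0, 0.0, -1.0]]
force: [0.6, 0.7, 0.6]
grip_width: 0.0
gripper_force: 0.2
```

Run:
```python
from h import *
s=readout.observe();t=toS(s["tcp_pos"]+173.4*s["orientation"][:,2]);print(s["force"],"tip S",t,"corner",t[1]+11,t[2])
snap("side","side5")
im=cv2.imread("pics/side5.png")[140:290,220:420];cv2.imwrite("pics/side5c.png",cv2.resize(im,None,fx=4,fy=4,interpolation=cv2.INTER_CUBIC))
```

```text
[0.59642723 0.67735284 0.5941438 ] tip S [ -0.48108484 201.53358272 197.54866427] corner 212.5335827162834 197.54866426802747
```

View pics/side5c.png

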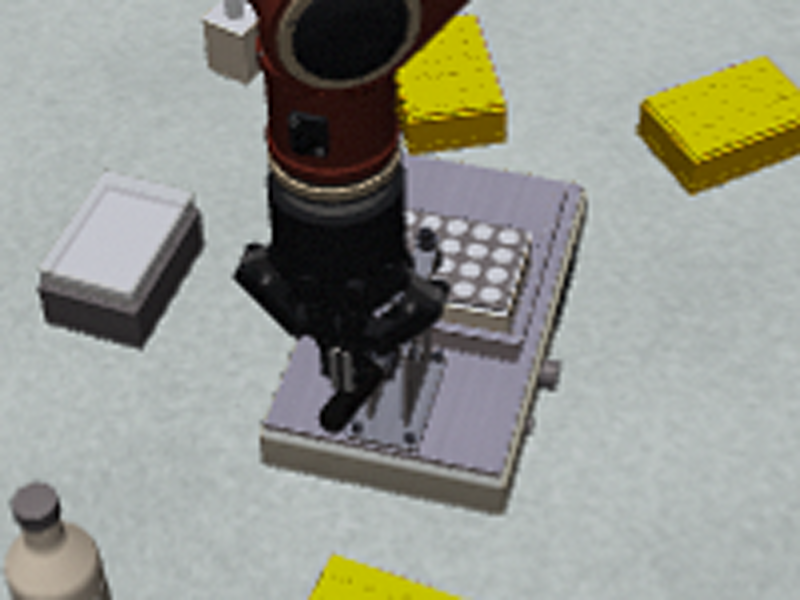

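The fingertips at (340,375) are on the grip's upper side and the handle is following. I'll continue into the resistance zone slowly.

Emit:
servo_tool:
  series: [3,0,5,0,0,0,0,5.5,0,9.5,0,0,0,0,8.5,0,14.5,0,0,0,0,11,0,19.5,0,0,0,0,12,0,22,0,0,0,0,13,0,25,0,0,0,0]

```text
time_s: 11.5
tcp_pos: [549.9, 234.0, 346.5]
orientation: [[0.179, 0.984, 0.001], [0.984, -0.179, 0.0], [0.001, 0.001, -1.0]]
force: [0.3, -0.2, 3.8]
grip_width: -0.2
gripper_force: 1.8
```

Emit:
servo_tool:
  series: [1,0,2,0,0,0,0,2,0,4,0,0,0,0,2.5,0,6,0,0,0,0]

```text
time_s: 11.88
tcp_pos: [550.4, 236.4, 340.2]
orientation: [[0.179, 0.984, 0.0], [0.984, -0.179, 0.0], [0.0, 0.0, -1.0]]
force: [-0.6, -0.2, 4.0]
grip_width: -0.4
gripper_force: 1.7
```

Emit:
servo_tool:
  series: [0.5,0,1.5,0,0,0,0,1,0,3,0,0,0,0,1.5,0,4.5,0,0,0,0]

```text
time_s: 12.25
tcp_pos: [550.6, 237.8, 335.5]
orientation: [[0.179, 0.984, -0.0], [0.984, -0.179, -0.0], [-0.0, -0.0, -1.0]]
force: [-0.6, -0.0, 2.0]
grip_width: -0.0
gripper_force: 1.4
```

Emit:
servo_tool:
  series: [0.5,0,1.5,0,0,0,0,1,0,3,0,0,0,0,1.5,0,4.5,0,0,0,0,2,0,6,0,0,0,0]

```text
time_s: 12.75
tcp_pos: [550.9, 239.6, 329.4]
orientation: [[0.179, 0.984, -0.0], [0.984, -0.179, -0.001], [-0.001, -0.0, -1.0]]
force: [0.2, -2.0, 0.2]
grip_width: -0.1
gripper_force: 0.7
```

Emit:
servo_tool:
  series: [0.5,0,1.5,0,0,0,0,0.5,0,3,0,0,0,0]

```text
time_s: 13.0
tcp_pos: [550.9, 240.5, 326.4]
orientation: [[0.179, 0.984, -0.0], [0.984, -0.179, 0.0], [0.0, -0.0, -1.0]]
force: [0.9, -0.2, 0.4]
grip_width: -0.1
gripper_force: 0.4
```

Emit:
servo_tool:
  series: [0,0,1,0,0,0,0,0,0,2,0,0,0,0,0,0,2,0,0,0,0]

```text
time_s: 13.38
tcp_pos: [550.8, 240.6, 324.5]
orientation: [[0.179, 0.984, -0.001], [0.984, -0.179, 0.0], [0.0, -0.001, -1.0]]
force: [1.1, 0.4, 0.0]
grip_width: 0.3
gripper_force: 0.0
```

The finger force dropped to 0, so the handle has probably snapped over. I'll probe a little further.

Emit:
servo_tool:
  series: [0,0,1,0,0,0,0,0,0,2,0,0,0,0]

```text
time_s: 13.62
tcp_pos: [550.9, 240.4, 322.6]
orientation: [[0.179, 0.984, -0.0], [0.984, -0.179, 0.0], [0.0, -0.0, -1.0]]
force: [0.3, 0.3, 0.3]
grip_width: -0.1
gripper_force: 0.0
```

Emit:
servo_tool:
  series: [0,0,1,0,0,0,0,0,0,2,0,0,0,0]

```text
time_s: 13.88
tcp_pos: [551.0, 240.3, 320.6]
orientation: [[0.179, 0.984, -0.0], [0.984, -0.179, -0.0], [-0.0, -0.0, -1.0]]
force: [0.4, 0.8, -0.8]
grip_width: 0.4
gripper_force: 0.0
```

No contact, so the handle fell away by itself. I'll retreat upward and check.

Emit:
servo_tool:
  series: [0,0,-20,0,0,0,0,0,0,-60,0,0,0,0,0,0,-110,0,0,0,0,-50,0,-150,0,0,0,0,-100,0,-150,0,0,0,0,-150,0,-150,0,0,0,0,-200,0,-150,0,0,0,0,-200,0,-150,0,0,0,0]

```text
time_s: 14.88
tcp_pos: [514.5, 38.4, 471.1]
orientation: [[0.188, 0.982, 0.0], [0.982, -0.188, -0.003], [-0.003, 0.001, -1.0]]
force: [0.2, 0.1, 0.5]
grip_width: 0.0
gripper_force: 0.0
```

Run:
```python
from h import *
ims=[]
for n in ("side","scene"):
    c=snap(n,n+"6");Q=toS(cloud(c).reshape(-1,3))
    m=(Q[:,2]>90)&(Q[:,2]<103)&(abs(Q[:,0])<70)&(abs(Q[:,0])>15)&(Q[:,1]<48)&(Q[:,1]>-70);print(cv2.minAreaRect(Q[m][:,:2].astype(np.float32)))
    m=(abs(Q[:,0])<20)&(Q[:,1]>165)&(Q[:,1]<290)&(Q[:,2]>100)&(Q[:,2]<220);H=Q[m]
    print(len(H),np.polyfit(H[:,1],H[:,2],1),H.min(0),H.max(0))
    im=c["image"][130:280,230:430,::-1];ims.append(cv2.resize(im,None,fx=2,fy=2,interpolation=cv2.INTER_CUBIC))
cv2.imwrite("pics/f6.png",np.hstack(ims));print(readout.observe()["force"])
```

```text
((-2.1607742309570312, -1.966888427734375), (127.37413024902344, 88.55231475830078), 0.8897051215171814)
227 [2.98570375e-02 1.34437116e+02] [-11.90254038 165.56819597 127.89228427] [  6.0084149  263.86815177 148.31073264]
((1.0098037719726562, -3.5076065063476562), (130.48931884765625, 85.71507263183594), 0.037574782967567444)
269 [5.92591383e-02 1.27753697e+02] [ -8.60575983 165.03706658 129.04133857] [ 10.05449589 262.20730635 148.60749388]
[-0.11952592 -0.13839633 -0.76213592]
```

View pics/f6.png

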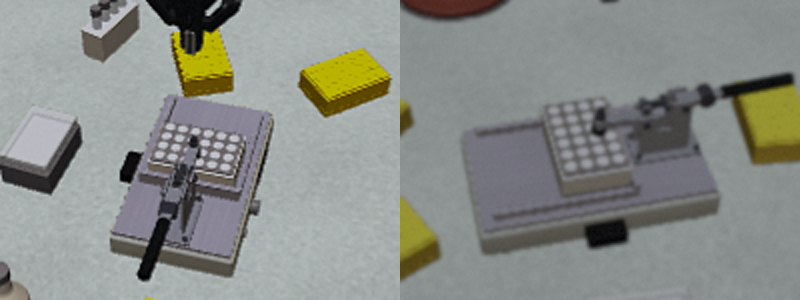

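The handle is down (grip slope about 0.045, consistent with 1.20), the pad stands on the plate at (600,125) in the right-hand view, the plate is home and the arm is clear.

```bash
python3 -c "
from h import *
print(hand_in())"
```

```text
the job is handed in; nothing more can be done
None
```

The plate is flush against the end stop, the clamp handle is past its dead point and staying down by itself with the pad on the plate, and the job is handed in; the hand-in returned no verdict.

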